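# Unhook a pick bin from its lipped rack and set it in the picking tray

### The arm

A 6-joint arm with a two-finger parallel gripper is mounted at the origin on the work surface. World frame = base frame: x ahead of the robot, y to its left, z up, the work surface at z = 0. Lengths are in m, angles in rad, forces in N, time in s.
With the tool pointing down it reaches from about 0.375 to 0.9 m from the base axis. Payload 3.1 kg.
Tool frame: the origin (TCP) lies on the centre line of the jaws, within the pads' length; the fingertips stand 25 mm ahead of it and the grasp point (between the pads) lies 6 mm ahead of it; x points along the fingers, y is the direction in which the jaws open and shut, and the axes are right-handed (so a half turn about x gives the same grasp; the last joint's range is limited). The gripper opens to 87 mm and grips with 3 to 60 N. Pads are 19 mm wide; open, the fingers measure 117 mm over their backs; the gripper's body (75 mm by 190 mm) begins 51 mm behind the grasp point.
Start: joints at [-1.284, 0.527, 1.433, -0, 1.181, -0.178], TCP at [0.28, -0.559, 0.248] pointing down, gripper open.
Joint ranges: [-3.08, 3.08], [-0.75, 2.2], [0.22, 2.44], [-1.43, 4.57], [0, 2.65], [-2.85, 2.85]. Speed limits (rad/s): [2.79, 2.79, 3.14, 3.14, 3.14, 3.14].

### API

Orientations are given as a unit quaternion [x, y, z, w].
In Python, from rig import robot gives the robot as it stands. The module is installed in compiled form; this text tells all that it offers.
- The arm moves only by the tool move_arm, never from a script. Its argument "commands" is a list of rows, each a list of 5 numbers: the gripper's target within -1 to 1 (shut at 1, half-way at 0, fully open at -1), then the shift along the tool's x, y, z in mm, then the turn about the tool's x in degrees. A call has 1 to 8 rows; each row is the pose to reach, as a shift and turn from the pose commanded when the call began, along the tool's axes at that moment; what a row does not reach only later rows make up. A row lasts 1/12 s, in which the tool goes at most 41.7 mm and 7.16 degrees, less where a joint would pass 70% of its speed; a pose out of reach is approached as far as the arm can. A call with a gripper value outside its range is refused whole. The fingers move at their own pace and stop on an object; "newtons" is the grip in N (left out, the last holds). Time passes only in rows, so rows that repeat a pose let the fingers close. It gives the time, the measured TCP pose, the force and the opening at its end, in the units of the state.
- robot.get_obs(): the state, without advancing time (a new reading comes with each control period).
- robot.camera(name): name is "side" or "top" or "wrist"; returns a dict with "image" (400x640x3 uint8, red, green, blue), "fx", "fy", "cx", "cy" (pixels), "distortion" ([k1, k2, p1, p2, k3] as OpenCV has them; the pictures are not rectified), "xyz" and "rotation" of the camera in the world; the wrist camera has in their place "tool_from_camera" (4x4, takes a point from camera to tool coordinates, whose origin is the TCP and whose axes are the tool frame's). Camera axes: x right, y down, z forward; pixel columns grow to the right and rows downward; lengths in m; the calibration is good to about 2 mm. A picture is of the moment at which its call begins: read the wrist's pose just before it. There is no depth.
- robot.hand_in(): hands the job in, once; it reports no verdict.
Trained networks look in a picture, given as the dict that the camera call returned (one of the last four; its "shot" number tells which), for a name from the list of things; names that differ only in an ending like _2 or _b are one class to them, and where a whole thing is asked for, a point or a joint stands for the part that bears it (a point fixed in the world has none). Each returns a list of dicts, best first, with "p" (0 to 1); they miss things now and then, are a little off and sometimes report something else, mostly with a low value. They report only what shows in the picture. A call takes as long as a camera call. They do not tell look-alikes from the thing itself.
- robot.regions_of(picture, name): "pixels" (400x640 bool, what is visible of it) and "bbox" ([left, top, right, bottom] in pixels, round what is visible of it).
The state is a dict: "time": time; "q": joint angles; "joint_velocities": joint speeds; "joint_torque": joint torques, N m; "position": TCP position; "tool_rot": TCP orientation; "ft_force": force on the tool from outside, world axes, zero at the start; "moment": the same for the moment, N m; "grip_width": finger opening in m.
Only numpy, scipy, OpenCV 4.12 (cv2) and the standard library are available. Lean on these libraries where they do the work, as an engineer would, in place of code of your own. Each camera call takes 0.05 s, during which the arm holds its last target.

### The job

Take the filled pick bin out of its rack: tip its front up over the retaining lip, its heel still down, and draw it out forwards under the crossbar, all without forcing anything against the lip, the bar or the rest of the rack; then set it down gently, flat on the floor of the empty grey picking tray, and let go. Leave the bottle, the jar and the carton where they stand.

Things in the scene. Friction and masses are not known exactly. Their poses are not given: they have to be found in the camera images.
- bin: teal open pick bin holding ten small fixed vials, 120 deep (x) x 84 wide (y) x 60 mm high to the rim, walls and floor 4 mm, 0.17 to 0.35 kg, centre of mass about 26 mm before the origin. Origin: centre of the underside; its front, with the grip tab, is its -x end. It starts level in the rack, its axes along the rack's. Above the rim it is clear but for the tab and the rack's bar
- bin_tab (a point): grip point on the bin's tab: 40 mm before the bin's origin, on the middle line, 82 mm above the underside. The tab is a flat upright fin 14 mm thick (along the bin's y) and 28 mm long (x -54 to -26 mm); its top is 98 mm above the underside, 38 mm clear of the rim
- bin_front (a point): middle of the bin's lower front edge (60 mm before the origin, on the underside)
- bin_heel (a point): middle of the bin's lower rear edge, the heel about which it tips (60 mm behind the origin, on the underside)
- rack: white rack fixed to the counter, 165 mm deep x 139 wide, for one bin. Origin on the counter below the stored bin's middle; -x is the open front, x points to the back. Floor 30 mm above the counter. Side guides 40 mm above the floor leave 5 mm each side of the bin; a 30 mm high stop is 39 mm behind it. Over 30 N between bin and rack is forcing; so is over 15 N of the robot on the rack
- rack_floor (a point): point on the rack floor under the bin's middle and the crossbar. A grey spring pusher (50 mm wide, 16 mm high) behind the bin presses it against the lip with about 3 N (0.9 N per cm) and follows it 10 mm. Drawn out 110 mm along its own tipped floor, the bin, tilted upper rear edge and all, is before the bar and can be lifted away
- rack_lip (a point): middle of the lip's foot, level with the rack floor, NOT its top. The upright aluminium lip, 5 mm thick, up to 2 mm before the bin, blocks its front. Lip and crossbar are one rigid frame pivoted at the bin's heel line and clamped front-up at an unmeasured angle A of 0 to 0.1 rad: the lip's top is 8 to 20 mm above the rack floor, the bar's underside 66 to 72 mm
- rack_bar (a point): point 60 mm above the rack floor at the bin's middle. The aluminium crossbar (12 x 12 mm) spans the bin 6 to 12 mm higher, 0 to 7 mm farther back. A level lift strikes it before the lip is cleared: tip the bin front-up about its heel. Tipped by A + 0.07 rad the front clears the lip, at A + 0.10 the rim meets the bar (front 8 and 12 mm up if A = 0): feel for the bar
- tray: shallow grey open picking tray fixed to the counter, 200 (x) x 160 (y) x 18 mm high, walls and floor 5 mm. Origin: centre of its underside; the floor inside lies 5 mm above the counter. Over 40 N of the bin on it is not gentle
- bottle: loose brown bottle, 60 mm across, 140 mm tall; origin under its centre. Leave alone
- jar: loose white jar, 68 mm across, 90 mm tall; origin under its centre. Leave alone
- carton: loose white carton, 70 x 90 x 45 mm high; origin under its centre. Leave alone
Things that resemble listed ones, but are neither listed nor needed, are in the scene too. What is shaped like the rack but orange is not meant. Leave any yellow look-alike of the bin alone.

How it is judged:
On the way, in this order (a step that is already met when the one before it is completed fails the run):
1. the bin's front edge is tipped up at least 8 mm above the rack floor while its heel is still low (under 8 mm) inside the rack (z of bin_front in the frame of rack_floor above 0.008 m and z of bin_heel in the frame of rack_floor below 0.008 m and x of bin_heel in the frame of rack_floor above 0.02 m), for 0.1 s.
2. the bin is drawn out: its heel is before the crossbar, and the bin no longer touches the rack (x of bin_heel in the frame of rack_floor below -0.006 m and contact force between bin and rack below 0.05 N), for 0.1 s.
At the end, for the whole second after the job is handed in: The bin stands flat inside the tray (lower front and rear edges within 4 mm of the tray's floor, origin within 60 mm of the tray's middle in the tray's x and y, under 0.05 rad from upright), resting on it, at rest and released (z of bin_front in the frame of tray between 0.002 and 0.009 m and z of bin_heel in the frame of tray between 0.002 and 0.009 m and x of bin in the frame of tray between -0.06 and 0.06 m and y of bin in the frame of tray between -0.06 and 0.06 m and angle between bin's own z axis and vertical below 0.05 rad and linear speed of bin below 0.02 m/s and contact force between bin and tray above 0.5 N); the robot touches nothing.
It fails at once if the bin is forced against the lip, crossbar, pusher or any part of the rack (over 30 N) (contact force between bin and rack above 30 N).
It fails at once if the bin is put down hard on the tray (over 40 N) (contact force between bin and tray above 40 N).
It fails at once if the robot presses on the rack (over 15 N) (contact force between the arm and rack above 15 N).
It fails at once if the bottle, jar or carton is moved more than 20 mm (distance of any of bottle, jar, carton from where it was at the start of the episode above 0.02 m).
It also fails if it takes over 72 s, if anything falls off the work surface, if the arm or the gripper's body presses on something with over 40 N, if the wrist force passes 120 N, or if a joint passes its speed limit or range.

## Working session

There is one attempt and no reset: what is moved stays moved. The work goes in short steps, Python scripts to look and compute and a tool call to move; the robot and the scene stay as the last step left them, time stands still between calls to the robot, and variables do not carry over. Pictures are saved under pics/ and viewed, and the job is handed in when it is done.

Besides the shell and the picture viewer there is one more tool, called as name([rows], argument=value, ...), one row to a line, values as JSON. move_arm: Moves the arm, as the interface text tells. Its arguments: {"type":"object","properties":{"commands":{"type":"array","items":{"type":"array","items":{"type":"number"}}},"newtons":{"type":"number"}},"required":["commands"]}

```bash
mkdir -p pics; cat > h.py <<'E'
import numpy as np, cv2
from rig import robot
from scipy.spatial.transform import Rotation as R
def save(p,n): cv2.imwrite('pics/'+n+'.png',p['image'][:,:,::-1])
E
python3 - <<'E'
from h import *
o=robot.get_obs(); print({k:np.round(v,4) for k,v in o.items()})
for n in ['top','side']:
    p=robot.camera(n); save(p,n+'0')
    print(n,p['fx'],p['fy'],p['cx'],p['cy'],p['distortion'],np.round(p['xyz'],4),np.round(p['rotation'],4).tolist(),p['shot'])
    for nm in ['bin','rack','tray','bottle','jar','carton']:
        print(nm,[(round(r['p'],2),list(map(int,r['bbox']))) for r in robot.regions_of(p,nm)])
p=robot.camera('wrist'); save(p,'wrist0'); print(p['tool_from_camera'],p['fx'])
E
```

```text
{'time': np.float64(0.0), 'q': array([-1.2845,  0.5285,  1.4339, -0.    ,  1.1814, -0.1785]), 'joint_velocities': array([ 0.0008, -0.0004, -0.    ,  0.0002, -0.002 ,  0.0009]), 'joint_torque': array([-0.00000e+00, -4.40042e+01, -1.76595e+01,  6.32000e-02,
        5.81000e-02, -2.00000e-04]), 'position': array([ 0.28  , -0.558 ,  0.2465]), 'tool_rot': array([-0.688 , -0.1637,  0.6881, -0.1621]), 'ft_force': array([ 0.1648,  0.436 , -0.0798]), 'moment': array([-0.0793,  0.0174,  0.0155]), 'grip_width': np.float64(0.0868)}
top 426.32379505943516 426.32379505943516 327.5161329206154 195.65648645847776 [0.0358174 0.        0.        0.        0.       ] [0.4587 0.0134 1.4496] [0.7107, -0.7018, 0.04, -0.0281] 1
bin [(0.6, [412, 129, 446, 169]), (0.58, [361, 163, 393, 207])]
rack [(0.81, [353, 153, 400, 206]), (0.67, [412, 229, 467, 284])]
tray [(0.57, [235, 154, 292, 218]), (0.51, [356, 156, 394, 204])]
bottle [(0.89, [187, 177, 209, 197])]
jar [(0.88, [438, 190, 466, 206])]
carton [(0.82, [320, 124, 348, 156])]
side 452.8586351745865 452.8586351745865 328.0394009991229 196.53938367203008 [-0.01983637  0.          0.          0.          0.        ] [-0.0774  0.9418  0.9475] [-0.27, 0.8496, -0.4311, 0.1397] 2
bin [(0.89, [327, 164, 370, 200]), (0.56, [326, 138, 365, 164])]
rack [(0.76, [314, 162, 376, 208]), (0.58, [405, 160, 429, 196]), (0.33, [329, 164, 371, 199])]
tray [(0.62, [243, 219, 325, 285])]
bottle [(0.76, [216, 261, 245, 307])]
jar [(0.63, [387, 145, 399, 169])]
carton [(0.86, [274, 179, 301, 209])]
[[-3.59315963e-05 -2.76829846e-01  9.60918953e-01 -1.37564752e-01]
 [ 9.99999996e-01  6.32298466e-05  5.56087531e-05 -1.56988922e-04]
 [-7.61529206e-05  9.60918952e-01  2.76829843e-01 -7.57918701e-02]
 [ 0.00000000e+00  0.00000000e+00  0.00000000e+00  1.00000000e+00]] 294.27632051387536
```

View pics/top0.png

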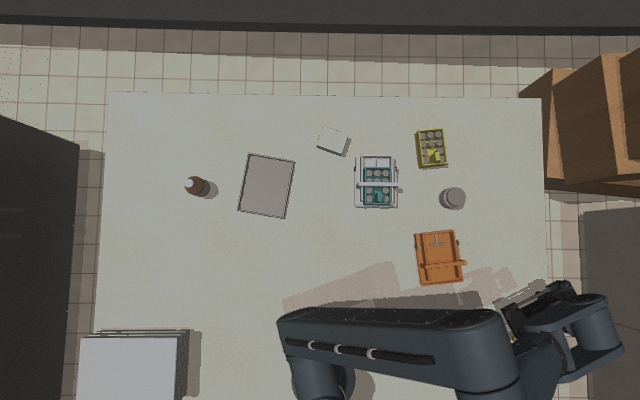

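View pics/side0.png

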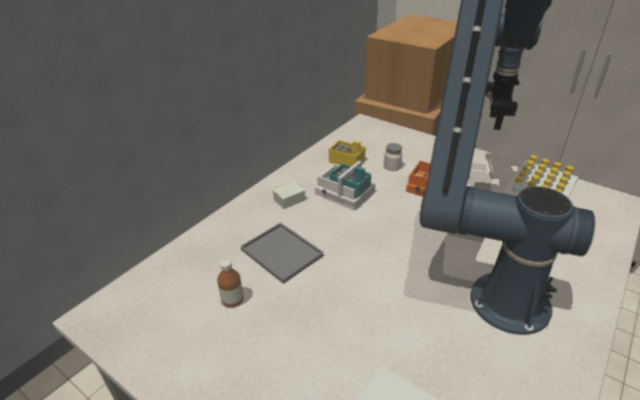

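View pics/wrist0.png

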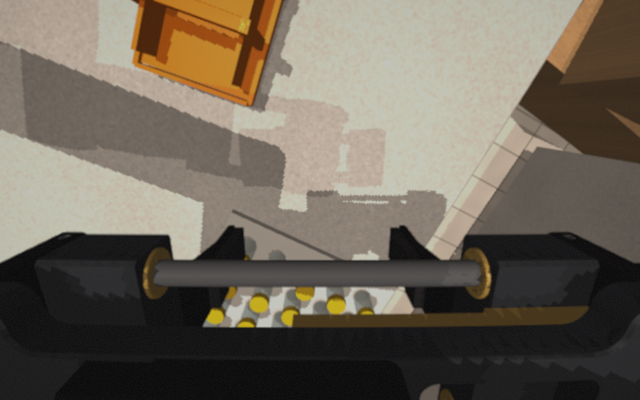

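Both top and side views show the white rack with the teal bin at top px (377,182), its front (tab) facing the robot. The tray is at (267,186).

```bash
cat >> h.py <<'E'
def ray(p,uv):
    K=np.array([[p['fx'],0,p['cx']],[0,p['fy'],p['cy']],[0,0,1]])
    n=cv2.undistortPoints(np.array([[uv]],float),K,np.array(p['distortion'],float))[0,0]
    if 'xyz' in p: C,Rm=np.array(p['xyz']),np.array(p['rotation'])
    else:
        C,Rm=p['C'],p['Rm']
    return C,Rm@np.array([n[0],n[1],1])
def atz(p,uv,z):
    C,d=ray(p,uv); return C+d*(z-C[2])/d[2]
def proj(p,X):
    K=np.array([[p['fx'],0,p['cx']],[0,p['fy'],p['cy']],[0,0,1]])
    if 'xyz' in p: C,Rm=np.array(p['xyz']),np.array(p['rotation'])
    else: C,Rm=p['C'],p['Rm']
    rv=cv2.Rodrigues(Rm.T)[0]
    return cv2.projectPoints(np.array(X,float).reshape(-1,1,3),rv,-Rm.T@C,K,np.array(p['distortion'],float))[0][:,0]
def wrist():
    o=robot.get_obs(); p=robot.camera('wrist'); p=dict(p); T=np.array(p['tool_from_camera'])
    Rt=R.from_quat(o['tool_rot']).as_matrix()
    p['C']=np.array(o['position'])+Rt@T[:3,3]; p['Rm']=Rt@T[:3,:3]; return p,o
def crop(p,b,s,n):
    i=p['image'][b[1]:b[3],b[0]:b[2],::-1]; cv2.imwrite('pics/'+n+'.png',cv2.resize(i,None,fx=s,fy=s,interpolation=cv2.INTER_CUBIC))
E
python3 - <<'E'
from h import *
p=robot.camera('top'); crop(p,(340,140,415,220),8,'topc'); 
import json
for uv in [(377,182)]: print(atz(p,uv,.08))
for nm in ['tray','rack','bin']:
  for r in robot.regions_of(p,nm):
    c,_=cv2.findContours(r['pixels'].astype(np.uint8),0,2); c=max(c,key=cv2.contourArea)
    b=cv2.boxPoints(cv2.minAreaRect(c)); print(nm,r['p'],b.tolist()); z={'tray':.018,'rack':.07,'bin':.09}[nm]
    w=np.array([atz(p,q,z)[:2] for q in b]); print(w.round(4).tolist(),w.mean(0),np.linalg.norm(w[0]-w[1]),np.linalg.norm(w[1]-w[2]))
p=robot.camera('side'); crop(p,(305,130,385,215),8,'sidec')
E
```

```text
Traceback (most recent call last):
  File "h.py", line 13, in atz
    C,d=ray(p,uv); return C+d*(z-C[2])/d[2]
        ~~~^^^^^^
  File "h.py", line 11, in ray
    return C,Rm@np.array([n[0],n[1],1])
             ~~^~~~~~~~~~~~~~~~~~~~~~~~
ValueError: matmul: Input operand 1 has a mismatch in its core dimension 0, with gufunc signature (n?,k),(k,m?)->(n?,m?) (size 3 is different from 4)
```

View pics/topc.png

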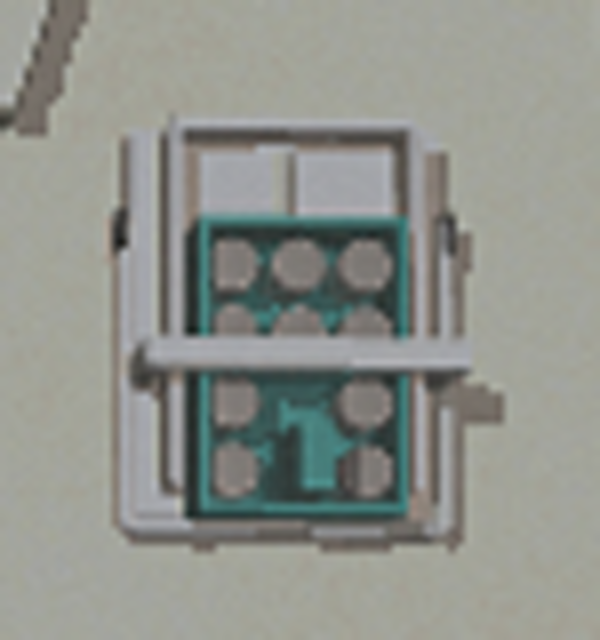

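```bash
sed -i "s/np.array(p\['rotation'\])/R.from_quat(p['rotation']).as_matrix()/g" h.py
python3 - <<'E'
from h import *
p=robot.camera('top')
for uv in [(377,182)]: print(atz(p,uv,.08))
# bin rim corners from crop (scale 8, offset 340,140), rim z=.09
c=[(200,218),(408,218),(408,515),(200,515)]
w=np.array([atz(p,(340+(a-3.5)/8,140+(b-3.5)/8),.09)[:2] for a,b in c]); print(w.round(4).tolist(),w.mean(0))
print([np.linalg.norm(w[i]-w[i-1]) for i in range(4)])
d=w[0]+w[1]-w[2]-w[3]; print('yaw',np.arctan2(d[1],d[0]))
for nm in ['tray']:
  for r in robot.regions_of(p,nm):
    c,_=cv2.findContours(r['pixels'].astype(np.uint8),0,2); c=max(c,key=cv2.contourArea)
    b=cv2.boxPoints(cv2.minAreaRect(c)); z=.018
    w=np.array([atz(p,q,z)[:2] for q in b]); print(w.round(4).tolist(),w.mean(0),np.linalg.norm(w[0]-w[1]),np.linalg.norm(w[1]-w[2]))
for nm in ['bottle','jar','carton']:
    r=robot.regions_of(p,nm)[0]; v,u=np.nonzero(r['pixels']); print(nm,atz(p,(u.mean(),v.mean()),.06))
p=robot.camera('side'); crop(p,(305,130,385,215),8,'sidec')
o=robot.get_obs(); print(R.from_quat(o['tool_rot']).as_matrix().round(3))
E
```

```text
[ 0.63775483 -0.16887794  0.08      ]
[[0.6853, -0.1273], [0.6865, -0.2114], [0.5662, -0.2111], [0.5651, -0.1277]] [ 0.62577591 -0.16936155]
[np.float64(0.12022142623082398), np.float64(0.08408369384068522), np.float64(0.12029752278336622), np.float64(0.08338905150422142)]
yaw 0.0005415343138399951
[[0.546, 0.2934], [0.7421, 0.2643], [0.7154, 0.1053], [0.5194, 0.1366]] [0.6306974  0.19988689] 0.1982813300520959 0.16119602688801735
bottle [0.61893767 0.41701277 0.06      ]
jar [0.61865388 0.41912018 0.06      ]
carton [ 0.77586047 -0.02027829  0.06      ]
[[ 0.     0.448 -0.894]
 [ 0.    -0.894 -0.448]
 [-1.    -0.    -0.   ]]
```

```bash
sleep 0
```

```text
(no output)
```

View pics/sidec.png

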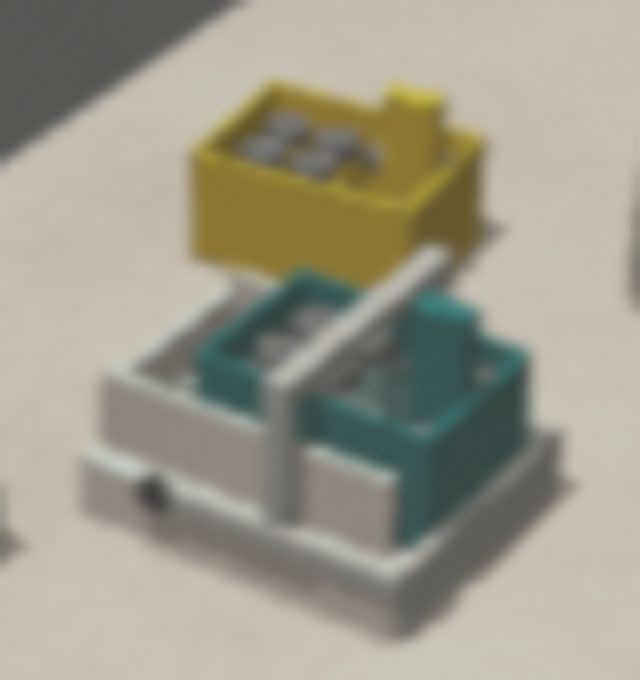

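The crops show the bin square with the world axes: its rim measures 120 x 84 mm, which matches the spec, with the centre at (0.626, -0.169). The tray centre is at (0.631, 0.200). The tool can only point down, so the bin has to pivot between the pads. I'll move above the tab first.

move_arm([
  [-1,0,-35,-72,7],
  [-1,0,-70,-144,14],
  [-1,0,-105,-216,21],
  [-1,0,-140,-288,26.6],
  [-1,0,-175,-360,26.6],
  [-1,0,-215,-439,26.6],
  [-1,0,-215,-439,26.6],
  [-1,0,-215,-439,26.6],
])

```text
time: 1.77
position: [0.4829, -0.2924, 0.2478]
tool_rot: [0.707, 0.0, -0.707, 0.0]
ft_force: [-0.1, -0.7, 0.4]
grip_width: 0.0867
```

move_arm([
  [-1,0,-30,-23,0],
  [-1,0,-60,-46,0],
  [-1,0,-90,-68,0],
  [-1,0,-118,-90,0],
  [-1,0,-118,-90,0],
  [-1,0,-118,-90,0],
])

```text
time: 2.27
position: [0.5728, -0.1743, 0.2475]
tool_rot: [-0.707, -0.002, 0.707, -0.002]
ft_force: [-0.4, 0.3, -1.3]
grip_width: 0.0874
```

```bash
python3 - <<'E'
from h import *
p,o=wrist(); save(p,'w1'); print(o['position'],o['ft_force'],o['time']); print(R.from_quat(o['tool_rot']).as_matrix().round(3).tolist())
cx,cy,z0=.6258,-.1694,.03
pts=[(cx+a,cy+b,z0+.06) for a,b in [(.06,.042),(.06,-.042),(-.06,-.042),(-.06,.042)]]+[(cx+a,cy+b,z0+.098) for a,b in [(-.026,.007),(-.026,-.007),(-.054,-.007),(-.054,.007)]]
q=proj(p,pts); print(q.round(1).tolist())
i=p['image'][:,:,::-1].copy()
for s in (q[:4],q[4:]): cv2.polylines(i,[np.round(s).astype(int)],True,(0,0,255),1)
cv2.imwrite('pics/w1o.png',i)
E
```

```text
[ 0.57275682 -0.17428397  0.24747254] [-0.41968377  0.34782327 -1.29923963] 2.2667
[[-0.0, 0.005, -1.0], [-0.0, -1.0, -0.005], [-1.0, 0.0, 0.0]]
[[266.9, 69.5], [356.8, 69.9], [352.1, 193.5], [271.5, 193.2], [303.3, 167.9], [319.1, 168.0], [318.9, 198.3], [303.5, 198.2]]
```

View pics/w1o.png

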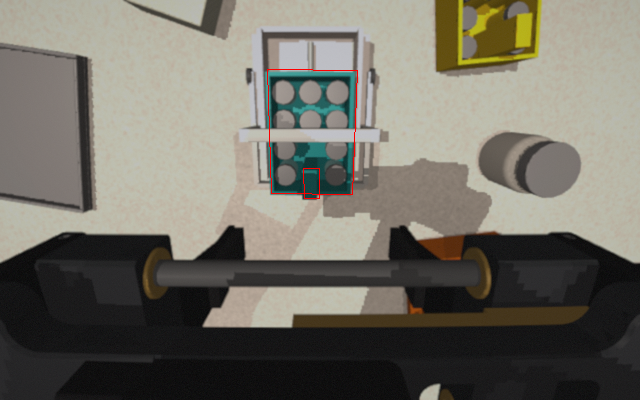

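```bash
python3 - <<'E'
import cv2
i=cv2.imread('pics/w1o.png')[20:205,230:390]; cv2.imwrite('pics/w1z.png',cv2.resize(i,None,fx=3.2,fy=3.2,interpolation=cv2.INTER_CUBIC))
E
```

```text
(no output)
```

View pics/w1z.png

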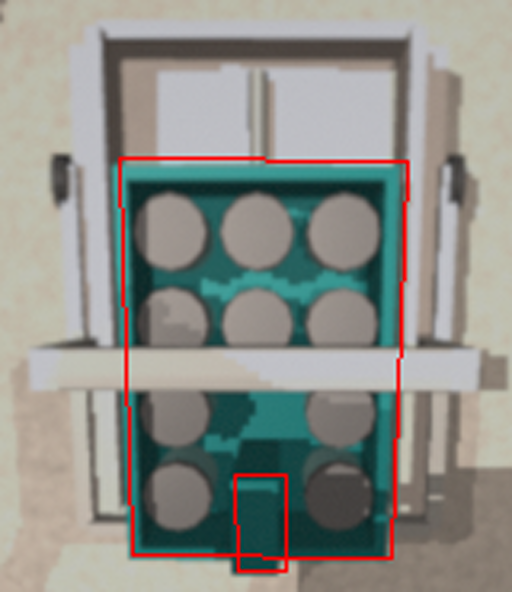

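The overlay matches the bin to within about 1 px (~1 mm). I'll descend straddling the front part of the tab, so the bin can pivot.

move_arm([
  [-1,10,-6,-3,0],
  [-1,40,-6,-3,0],
  [-1,75,-6,-3,0],
  [-1,105,-6,-3,0],
  [-1,115,-6,-3,0],
  [-1,115,-6,-3,0],
])

```text
time: 2.82
position: [0.5722, -0.17, 0.1292]
tool_rot: [-0.705, -0.001, 0.71, 0.002]
ft_force: [0.6, -0.2, 0.8]
grip_width: 0.0874
```

```bash
python3 - <<'E'
from h import *
p,o=wrist(); save(p,'w2'); print(o['position'],o['ft_force'],o['time'])
E
```

```text
[ 0.57215234 -0.17003367  0.12920485] [ 0.57835848 -0.15697692  0.77059688] 2.8167
```

View pics/w2.png

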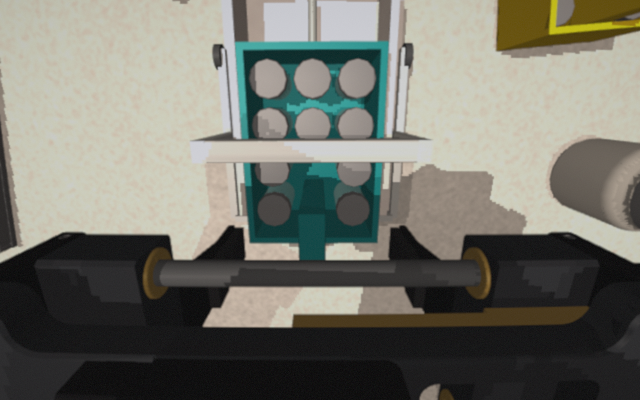

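The tab is ~4 px left of the jaw centre (~2 mm). I'll correct that, finish the descent, and close gently.

move_arm([
  [-1,4,-2,-3,0],
  [-1,8.5,-2,-3,0],
  [-1,8.5,-2,-3,0],
  [0.0,8.5,-2,-3,0],
  [0.3,8.5,-2,-3,0],
  [0.5,8.5,-2,-3,0],
], newtons=6)

```text
time: 3.37
position: [0.5782, -0.1682, 0.1247]
tool_rot: [0.708, 0.0, -0.707, 0.0]
ft_force: [0.1, 0.9, 0.2]
grip_width: 0.0746
```

```bash
python3 - <<'E'
from h import *
p,o=wrist(); save(p,'w3'); print(o['position'],o['ft_force'],o['time'],o['grip_width'])
E
```

```text
[ 0.57819764 -0.16817574  0.12474342] [0.05827373 0.89173494 0.1993294 ] 3.3667 0.07455414940168409
```

View pics/w3.png

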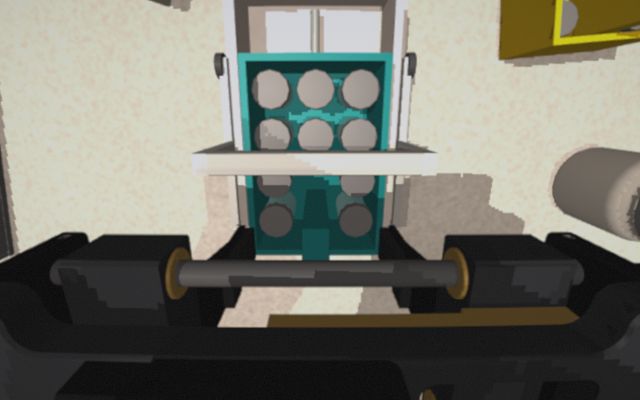

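Centred now (tab at 316). Close.

move_arm([
  [1,2,0,1,0],
  [1,2,0,1,0],
  [1,2,0,1,0],
  [1,2,0,1,0],
  [1,2,0,1,0],
  [1,2,0,1,0],
  [1,2,0,1,0],
  [1,2,0,1,0],
], newtons=6)

```text
time: 4.08
position: [0.5769, -0.1681, 0.122]
tool_rot: [0.707, 0.0, -0.707, 0.0]
ft_force: [-0.1, -0.4, -0.4]
grip_width: 0.0175
```

move_arm([
  [1,0,0,0,0],
  [1,0,0,0,0],
  [1,0,0,0,0],
  [1,0,0,0,0],
])

```text
time: 4.42
position: [0.5768, -0.1678, 0.1221]
tool_rot: [-0.707, -0.0, 0.707, 0.0]
ft_force: [0.6, 0.8, 0.5]
grip_width: 0.0136
```

Gripped at 14 mm. Now tip along the arc about the heel (up ~1.1, back ~0.85), watching the force.

move_arm([
  [1,-0.5,0,-1,0],
  [1,-1,0,-1.5,0],
  [1,-2,0,-2.4,0],
  [1,-3,0,-3.2,0],
  [1,-4,0,-4,0],
  [1,-4,0,-4,0],
])

```text
time: 4.92
position: [0.5806, -0.168, 0.1262]
tool_rot: [-0.707, -0.0, 0.707, -0.0]
ft_force: [-3.5, 0.6, -0.5]
grip_width: 0.0141
```

```bash
python3 - <<'E'
from h import *
p,o=wrist(); save(p,'w4'); print(o['position'],o['ft_force'],o['time'],o['moment'])
p=robot.camera('side'); crop(p,(305,130,385,215),8,'side4')
E
```

```text
[ 0.58057727 -0.16798337  0.1261928 ] [-3.48443579  0.63859371 -0.52178403] 4.9167 [0.21116655 0.59199411 0.05394983]
```

View pics/w4.png

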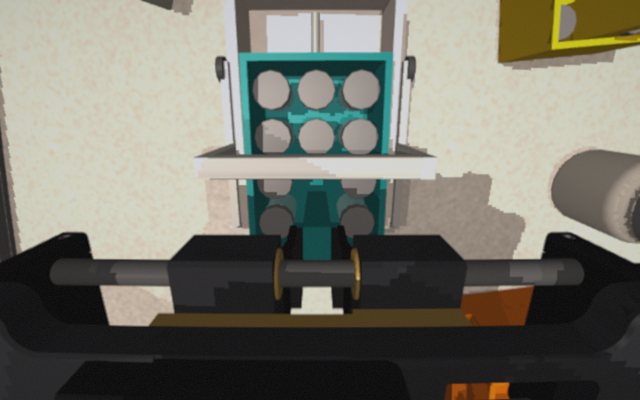

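View pics/side4.png

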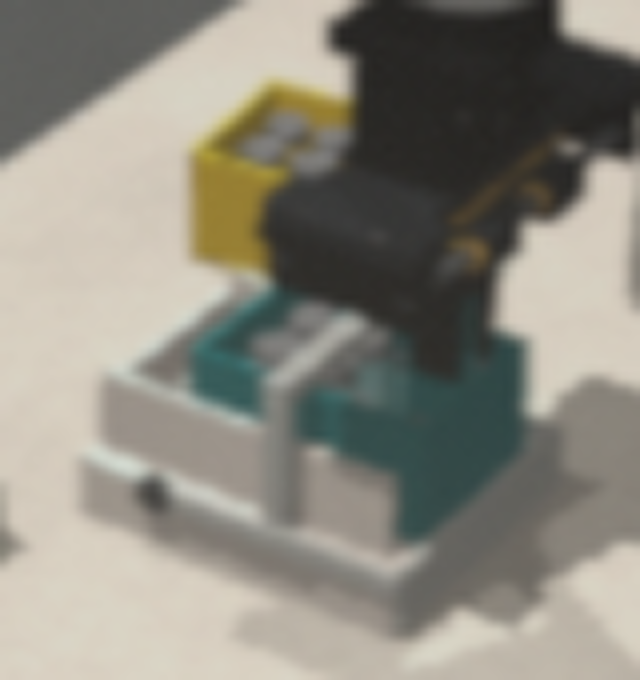

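move_arm([
  [1,-1.5,0,-1,0],
  [1,-3,0,-2,0],
  [1,-4,0,-3,0],
  [1,-4,0,-3,0],
  [1,-4,0,-3,0],
], newtons=8)

```text
time: 5.43
position: [0.5841, -0.1681, 0.1302]
tool_rot: [0.707, 0.0, -0.707, 0.0]
ft_force: [-2.4, 1.6, 0.0]
grip_width: 0.014
```

```bash
python3 - <<'E'
from h import *
p,o=wrist(); save(p,'w5'); print(o['position'],o['ft_force'],o['time'],o['moment'])
for k in range(3):
    p=robot.camera('side'); o=robot.get_obs(); print(o['position'],o['ft_force'],o['moment'])
crop(p,(305,130,385,215),8,'side5')
E
```

```text
[ 0.58405895 -0.16806896  0.13022575] [-2.4168456   1.60003464  0.03407823] 5.4333 [0.28602246 0.54816033 0.04071977]
[ 0.5839822  -0.16810551  0.13016321] [-3.25898585  0.72767127 -0.28152403] [0.16368005 0.54431812 0.07756245]
[ 0.58397428 -0.16810113  0.13012996] [-3.13843806  0.36242742  0.59754008] [0.21044652 0.50989175 0.05865307]
[ 0.58397021 -0.16812837  0.13012741] [-2.54478109  0.38562879  0.30854668] [0.21364678 0.5534334  0.05909791]
```

View pics/w5.png

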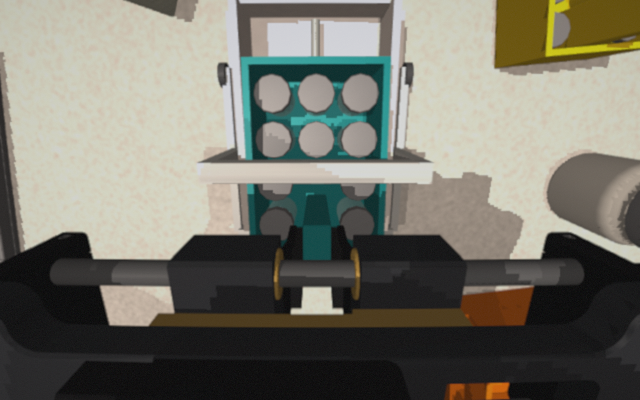

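View pics/side5.png

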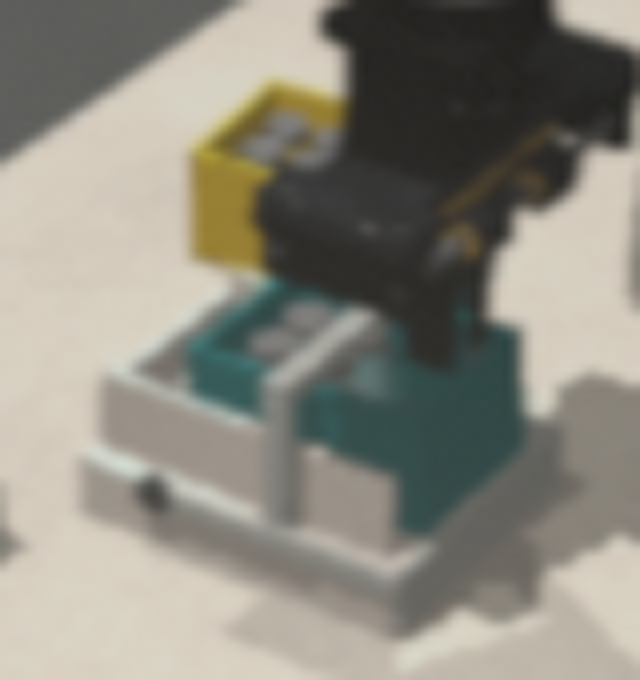

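```bash
cat >> h.py <<'E'
def binpts(hx,hz,th,cy=-.1685):
    # heel at hx,hz ; front-up tilt th ; returns rear rim outer corners & front rim outer corners
    X=np.array([-np.cos(th),0,np.sin(th)]); Z=np.array([np.sin(th),0,np.cos(th)])
    h=np.array([hx,cy,hz]); Y=np.array([0,.042,0])
    return np.array([h+.06*Z+Y,h+.06*Z-Y,h+.06*Z+.12*X+Y,h+.06*Z+.12*X-Y])
E
python3 - <<'E'
from h import *
p,o=wrist()
for a in [(.6858,.03,0),(.6858,.03,.07),(.688,.03,.07),(.6858,.035,.0),(.69,.036,0.03),(.6858,.03,.1)]: print(a,proj(p,binpts(*a)).round(1).tolist())
print(o['position'],o['ft_force'])
crop(p,(220,30,410,245),3,'w5z')
E
```

```text
(0.6858, 0.03, 0) [[242.5, 62.9], [392.3, 63.0], [254.5, 256.7], [379.8, 256.8]]
(0.6858, 0.03, 0.07) [[242.1, 54.9], [392.8, 55.0], [251.5, 256.5], [382.9, 256.6]]
(0.688, 0.03, 0.07) [[241.8, 50.6], [393.0, 50.7], [251.3, 253.4], [383.1, 253.4]]
(0.6858, 0.035, 0.0) [[240.3, 61.5], [394.6, 61.6], [253.0, 260.3], [381.4, 260.4]]
(0.69, 0.036, 0.03) [[239.1, 49.2], [395.8, 49.3], [250.9, 255.3], [383.5, 255.3]]
(0.6858, 0.03, 0.1) [[242.0, 51.5], [392.9, 51.6], [250.1, 256.1], [384.3, 256.1]]
[ 0.58397021 -0.16812837  0.13012741] [-2.54478109  0.38562879  0.30854668]
```

View pics/w5z.png

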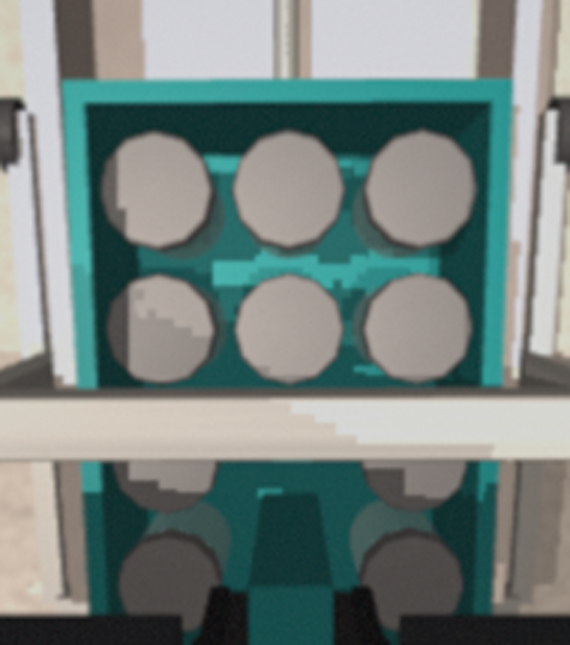

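The rear-rim corners (241,56)/(391,56) fit heel-down with a tilt of ≈0.065 rad. I'll continue in small steps, feeling for the bar.

move_arm([
  [1,-1,0,-0.8,0],
  [1,-2,0,-1.6,0],
  [1,-2,0,-1.6,0],
  [1,-2,0,-1.6,0],
])

```text
time: 6.02
position: [0.5852, -0.1681, 0.132]
tool_rot: [-0.707, -0.0, 0.707, -0.0]
ft_force: [-3.4, 1.1, -0.8]
grip_width: 0.0141
```

move_arm([
  [1,-1,0,-0.8,0],
  [1,-2,0,-1.6,0],
  [1,-2,0,-1.6,0],
  [1,-2,0,-1.6,0],
])

```text
time: 6.35
position: [0.5856, -0.168, 0.1326]
tool_rot: [-0.706, -0.001, 0.708, 0.0]
ft_force: [-4.8, -0.3, -7.9]
grip_width: 0.0139
```

```bash
cat > ck.py <<'E'
from h import *
import sys
p,o=wrist(); crop(p,(220,10,410,245),2.5,sys.argv[1]); F=[];M=[];P=[]
for k in range(4):
    p2=robot.camera('side'); o=robot.get_obs(); F.append(o['ft_force']);M.append(o['moment']);P.append(o['position'])
print(np.mean(P,0).round(4),np.mean(F,0).round(2),np.mean(M,0).round(3),o['time'],o['grip_width'])
crop(p2,(290,110,400,230),6,sys.argv[1]+'s')
for a in sys.argv[2:]:
    a=eval(a); print(a,(proj(p,binpts(*a))[:2]).round(1).tolist())
E
python3 ck.py w6 ".6858,.03,.09" ".6858,.03,.11" ".6858,.033,.09"
```

```text
[ 0.5856 -0.168   0.1326] [-4.8  -1.39 -8.51] [-0.162  0.87   0.036] 6.6 0.013906312546188841
(0.6858, 0.03, 0.09) [[243.4, 56.1], [392.1, 56.2]]
(0.6858, 0.03, 0.11) [[243.3, 53.8], [392.2, 54.0]]
(0.6858, 0.033, 0.09) [[242.1, 55.1], [393.5, 55.3]]
```

View pics/w6.png

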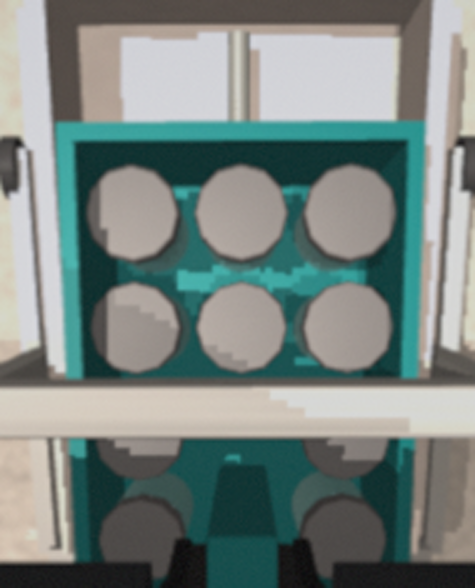

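View pics/w6s.png

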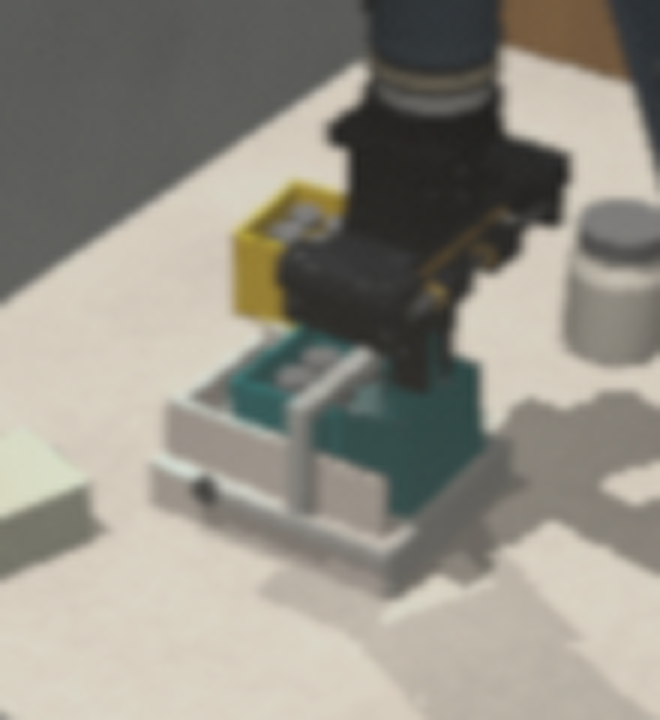

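Bar felt: fz jumps to -8 N at TCP z ≈ 0.132, meaning a tilt of ≈0.10 and A ≈ 0. I'll back off to ~0.085 rad, then tighten the grip.

move_arm([
  [1,1,0,0.7,0],
  [1,2,0,1.3,0],
  [1,3.2,0,1.9,0],
  [1,3.2,0,1.9,0],
  [1,3.2,0,1.9,0],
])

```text
time: 7.02
position: [0.5853, -0.168, 0.1319]
tool_rot: [0.707, 0.0, -0.707, 0.0]
ft_force: [-4.6, 0.8, 2.2]
grip_width: 0.014
```

move_arm([
  [1,0,0,0,0],
  [1,0,0,0,0],
  [1,0,0,0,0],
], newtons=30)

```text
time: 7.27
position: [0.5854, -0.168, 0.1319]
tool_rot: [0.707, 0.0, -0.707, 0.0]
ft_force: [-5.1, 1.1, 2.5]
grip_width: 0.0138
```

```bash
python3 ck.py w7 ".6858,.03,.085" ".6848,.03,.085" ".6838,.03,.085"
```

```text
[ 0.5853 -0.168   0.1319] [-5.    1.02  2.1 ] [0.215 0.907 0.07 ] 7.5167 0.013931116586990264
(0.6858, 0.03, 0.085) [[243.2, 56.4], [392.1, 56.6]]
(0.6848, 0.03, 0.085) [[243.3, 58.4], [392.0, 58.5]]
(0.6838, 0.03, 0.085) [[243.4, 60.3], [391.9, 60.4]]
```

View pics/w7.png

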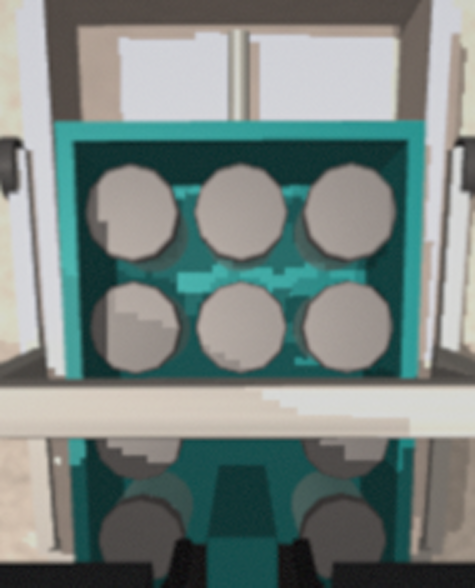

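move_arm([
  [1,0,0,0,0],
  [1,0,0,0.7,0],
  [1,0.3,0,1.4,0],
  [1,0.3,0,1.4,0],
  [1,0.3,0,1.4,0],
], newtons=6)

```text
time: 7.93
position: [0.5846, -0.1683, 0.131]
tool_rot: [0.708, -0.0, -0.706, 0.0]
ft_force: [-2.7, 1.5, 0.8]
grip_width: 0.0139
```

```bash
python3 ck.py w8 ".6848,.03,.085"
```

```text
[ 0.5843 -0.1682  0.1307] [-2.15  1.35  0.67] [0.234 0.323 0.059] 8.1833 0.01353224212441252
(0.6848, 0.03, 0.085) [[242.3, 56.8], [391.8, 56.9]]
```

View pics/w8.png

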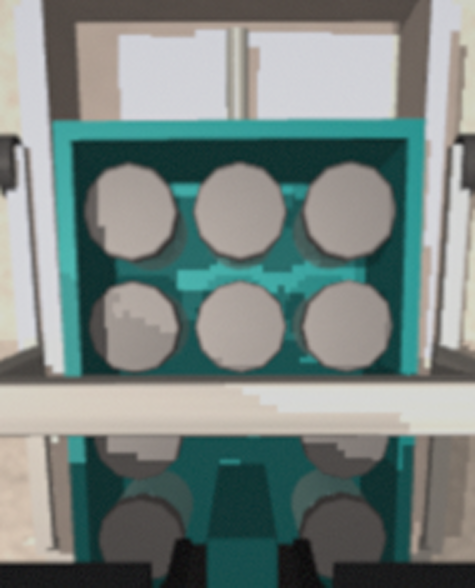

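Tilt ≈0.086 rad, midway between lip and bar, with low forces. Tighten and start drawing along the tipped floor.

move_arm([
  [1,0,0,0,0],
  [1,0,0,0,0],
  [1,-0.5,0,3,0],
  [1,-1.0,0,8,0],
  [1,-1.7,0,14,0],
  [1,-2.2,0,20,0],
  [1,-2.2,0,20,0],
  [1,-2.2,0,20,0],
], newtons=30)

```text
time: 8.85
position: [0.5636, -0.1684, 0.1329]
tool_rot: [0.707, -0.0, -0.707, 0.0]
ft_force: [0.1, -0.2, -2.1]
grip_width: 0.0137
```

```bash
python3 ck.py w9 ".6648,.0317,.085" ".6648,.0307,.085" ".6648,.0317,.095"
```

```text
[ 0.5642 -0.1684  0.1329] [ 0.22  0.21 -2.13] [ 0.026  0.055 -0.023] 9.1 0.01369584251153549
(0.6648, 0.0317, 0.085) [[242.0, 54.8], [391.7, 54.8]]
(0.6648, 0.0307, 0.085) [[242.4, 55.1], [391.3, 55.1]]
(0.6648, 0.0317, 0.095) [[242.0, 53.7], [391.8, 53.7]]
```

View pics/w9.png

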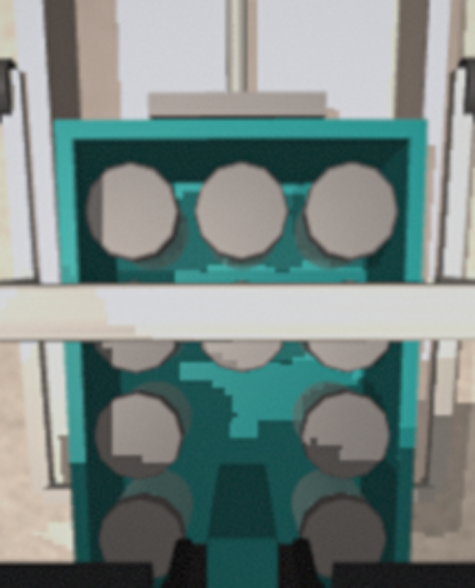

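Free carry (fx≈0, fz≈-2 N, about the bin's weight), and the tilt is unchanged in the hand. Continue.

move_arm([
  [1,-0.6,0,7,0],
  [1,-1.3,0,15,0],
  [1,-2.0,0,23,0],
  [1,-2.7,0,31,0],
  [1,-3.4,0,39,0],
  [1,-3.4,0,39,0],
])

```text
time: 9.6
position: [0.5223, -0.1676, 0.1362]
tool_rot: [-0.706, -0.0, 0.708, 0.0]
ft_force: [-0.1, 0.2, -2.8]
grip_width: 0.0138
```

```bash
python3 ck.py w10
```

```text
[ 0.525  -0.1684  0.1364] [ 0.4   0.45 -1.54] [ 0.037  0.011 -0.015] 9.85 0.014066796836358114
```

View pics/w10s.png

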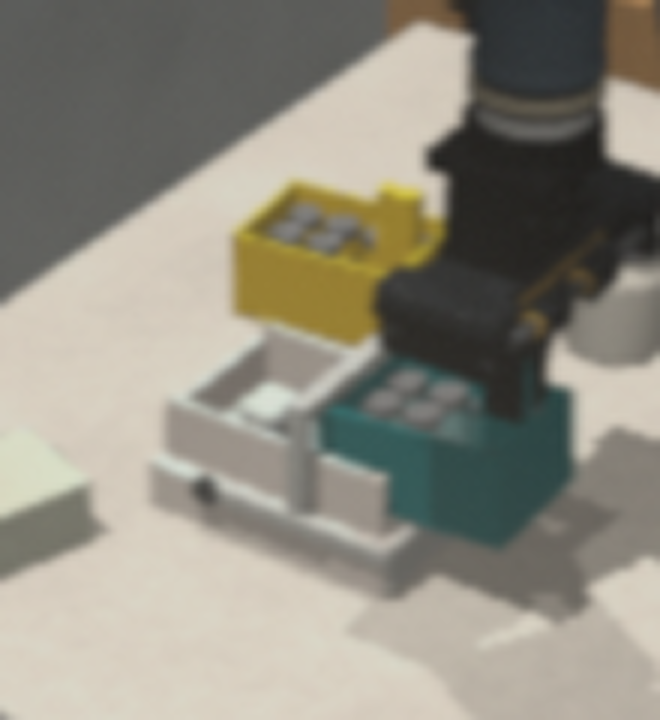

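Clean so far. Continue another 60 mm along the slope.

move_arm([
  [1,-0.7,0,8,0],
  [1,-1.4,0,17,0],
  [1,-2.2,0,26,0],
  [1,-3.0,0,35,0],
  [1,-3.8,0,44,0],
  [1,-4.6,0,53,0],
  [1,-5.2,0,60,0],
  [1,-5.2,0,60,0],
])

```text
time: 10.52
position: [0.4627, -0.1677, 0.1414]
tool_rot: [-0.706, -0.0, 0.708, 0.0]
ft_force: [-0.8, -0.0, -1.4]
grip_width: 0.0134
```

```bash
python3 ck.py w11
```

```text
[ 0.4652 -0.1685  0.1415] [ 0.06 -0.02 -1.68] [0.028 0.052 0.016] 10.7667 0.014067911961960469
```

View pics/w11.png

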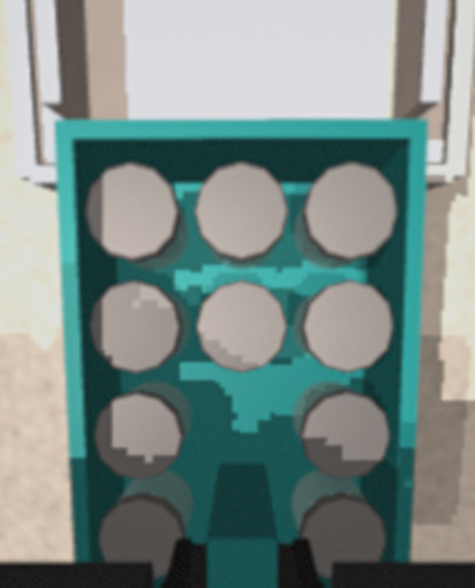

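View pics/w11s.png

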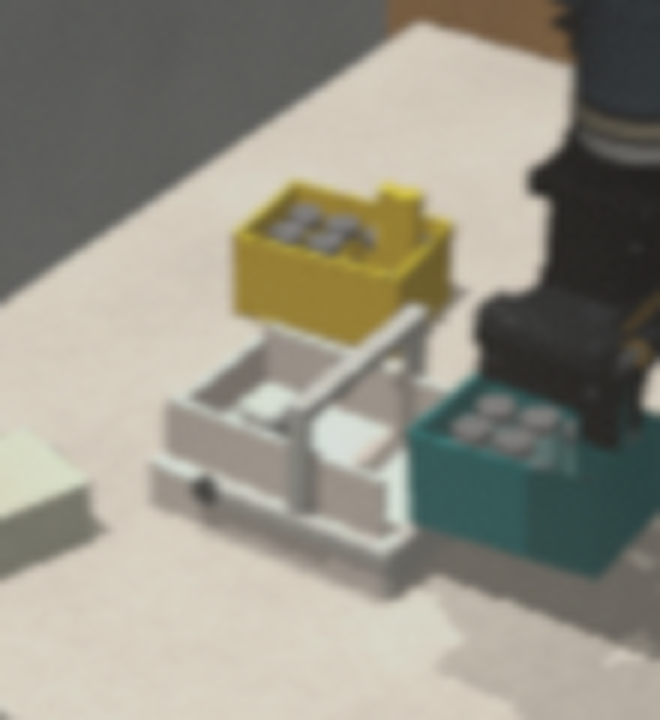

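Heel is at x ≈ 0.565, before the bar (0.62), and nothing is touching. Lift, then carry to the tray.

move_arm([
  [1,-8,0,1,0],
  [1,-20,0,2,0],
  [1,-35,0,2,0],
  [1,-50,-8,2,0],
  [1,-60,-24,0,0],
  [1,-62,-48,-4,0],
  [1,-62,-76,-14,0],
  [1,-62,-104,-24,0],
])

```text
time: 11.43
position: [0.4891, -0.0634, 0.2044]
tool_rot: [0.708, -0.0, -0.707, -0.0]
ft_force: [-0.2, -0.3, -1.9]
grip_width: 0.0138
```

move_arm([
  [1,0,-28,-9,0],
  [1,0,-58,-19,0],
  [1,0,-88,-29,0],
  [1,0,-118,-39,0],
  [1,0,-148,-49,0],
  [1,0,-178,-59,0],
  [1,0,-204,-69,0],
  [1,0,-224,-79,0],
])

```text
time: 12.1
position: [0.5677, 0.1626, 0.2038]
tool_rot: [0.707, 0.001, -0.707, 0.001]
ft_force: [-0.6, -0.5, -1.9]
grip_width: 0.0135
```

move_arm([
  [1,0,-18,-6,0],
  [1,0,-30,-10,0],
  [1,0,-38,-13,0],
  [1,0,-40,-14,0],
  [1,0,-40,-14,0],
  [1,0,-40,-14,0],
])

```text
time: 12.6
position: [0.5812, 0.199, 0.2033]
tool_rot: [-0.707, 0.0, 0.707, -0.0]
ft_force: [0.4, 0.3, -2.0]
grip_width: 0.0134
```

```bash
python3 ck.py w12; python3 - <<'E'
from h import *
p,o=wrist(); save(p,'w12f')
p=robot.camera('side'); save(p,'side12'); 
E
```

```text
[0.5814 0.1989 0.2034] [-0.07  0.03 -1.53] [ 0.041  0.06  -0.016] 12.85 0.013650334568566217
```

View pics/w12f.png

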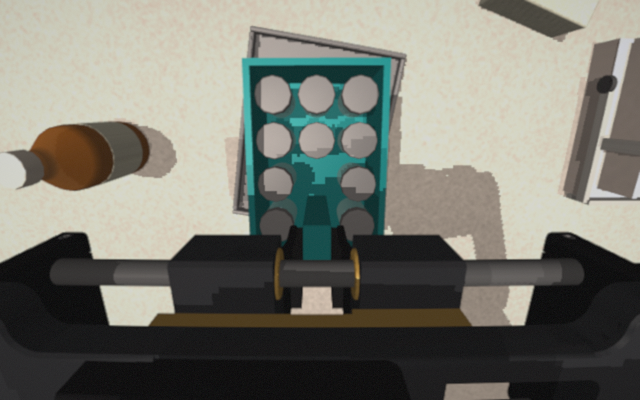

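View pics/side12.png

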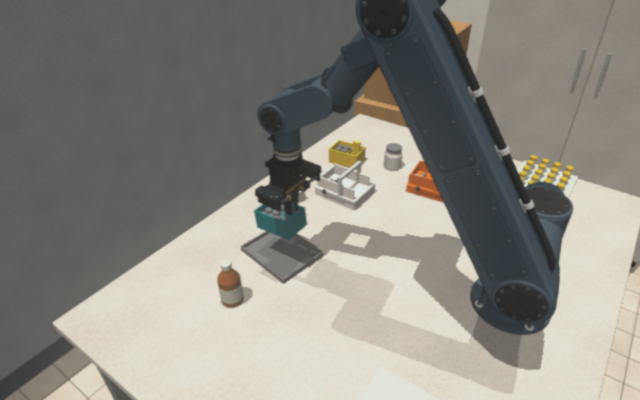

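```bash
python3 - <<'E'
from h import *
p,o=wrist()
for uv in [(251,27),(405,55),(235,212)]: print(atz(p,uv,.018).round(4))
t=np.array([.6307,.1999]); 
c=.147; Rm=np.array([[np.cos(-c),-np.sin(-c)],[np.sin(-c),np.cos(-c)]])
for a in [(.1,.08),(.1,-.08),(-.1,.08)]: print((t+Rm@a).round(4))
E
```

```text
[0.7379 0.2643 0.018 ]
[0.7123 0.1098 0.018 ]
[0.5442 0.2943 0.018 ]
[0.7413 0.2644]
[0.7179 0.1061]
[0.5435 0.2937]
```

move_arm([
  [1,15,0,0,0],
  [1,35,0,0,0],
  [1,55,0,0,0],
  [1,72,0,0,0],
  [1,82,0,0,0],
  [1,88,0,0,0],
  [1,91,0,0,0],
  [1,91,0,0,0],
])

```text
time: 13.67
position: [0.5817, 0.1999, 0.1122]
tool_rot: [-0.707, -0.0, 0.707, -0.0]
ft_force: [0.1, -0.2, -1.8]
grip_width: 0.014
```

Tray pose agrees within 4–5 mm between the two cameras. Now lower slowly until the heel touches.

move_arm([
  [1,1,0,0,0],
  [1,2,0,0,0],
  [1,3,0,0,0],
  [1,4,0,0,0],
  [1,5,0,0,0],
  [1,5,0,0,0],
])

```text
time: 14.17
position: [0.5815, 0.1999, 0.1074]
tool_rot: [-0.707, -0.0, 0.707, -0.0]
ft_force: [-0.2, 0.4, -1.6]
grip_width: 0.0137
```

move_arm([
  [1,0.5,0,0,0],
  [1,1,0,0,0],
  [1,1.5,0,0,0],
  [1,1.5,0,0,0],
])

```text
time: 14.5
position: [0.5815, 0.1999, 0.1059]
tool_rot: [-0.707, -0.0, 0.707, -0.0]
ft_force: [-0.1, -0.1, -0.1]
grip_width: 0.0139
```

Heel contact at z = 0.106 (predicted 0.1057). Loosen the grip and lower the front about the heel.

move_arm([
  [1,0,0,0,0],
  [1,0,0,0,0],
  [1,1,0,0.8,0],
  [1,2,0,1.6,0],
  [1,3,0,2.4,0],
  [1,4,0,3.2,0],
  [1,5,0,4,0],
  [1,5,0,4,0],
], newtons=5)

```text
time: 15.17
position: [0.5773, 0.1999, 0.1006]
tool_rot: [-0.707, -0.0, 0.707, -0.0]
ft_force: [0.1, 0.6, -0.6]
grip_width: 0.0141
```

move_arm([
  [1,1,0,0.8,0],
  [1,2,0,1.6,0],
  [1,3,0,2.4,0],
  [1,3.5,0,2.8,0],
  [1,3.5,0,2.8,0],
])

```text
time: 15.58
position: [0.5748, 0.1999, 0.0973]
tool_rot: [0.707, 0.0, -0.707, 0.0]
ft_force: [0.3, 0.5, -1.4]
grip_width: 0.0139
```

```bash
python3 ck.py w13; python3 - <<'E'
from h import *
p=robot.camera('side'); crop(p,(230,150,340,290),5,'side13')
E
```

```text
[0.5748 0.1999 0.0973] [ 0.02 -0.15 -1.13] [0.091 0.024 0.019] 15.8333 0.01392889335057538
```

View pics/side13.png

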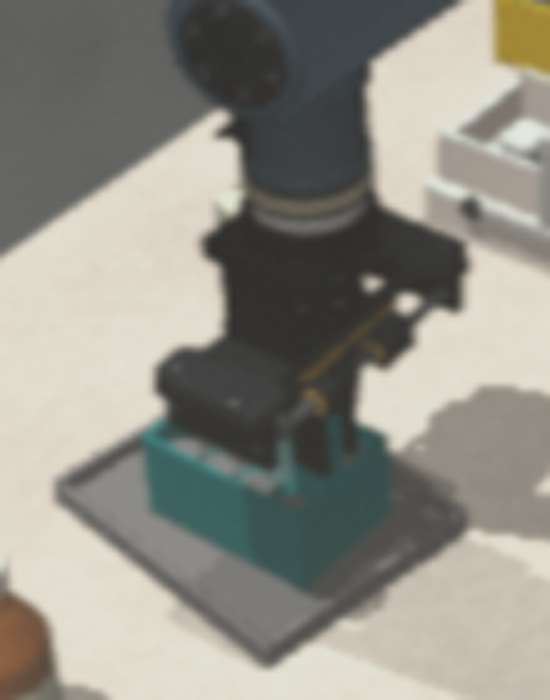

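fz is still -1.1 N, so the front is not quite down. Lower a bit more.

move_arm([
  [1,0.5,0,0.3,0],
  [1,1,0,0.6,0],
  [1,1,0,0.6,0],
])

```text
time: 16.13
position: [0.5747, 0.1999, 0.0971]
tool_rot: [0.708, 0.0, -0.707, 0.0]
ft_force: [-0.7, -0.2, 4.0]
grip_width: 0.0136
```

move_arm([
  [1,0.4,0,0.2,0],
  [1,0.8,0,0.2,0],
  [1,0.8,0,0.2,0],
])

```text
time: 16.38
position: [0.5748, 0.1999, 0.0968]
tool_rot: [0.708, 0.0, -0.706, 0.0]
ft_force: [-1.1, -1.4, 5.8]
grip_width: 0.0141
```

Front is down (fz +5.8 N), at z = 0.097 as predicted for flat. Ease off, open, retreat.

move_arm([
  [1,-1.2,0,-0.4,0],
  [0.6,-1.2,0,-0.4,0],
  [0.3,-1.2,0,-0.4,0],
  [0,-1.2,0,-0.4,0],
  [-0.5,-1.2,0,-0.4,0],
  [-1,-1.2,0,-0.4,0],
  [-1,-1.2,0,-0.4,0],
  [-1,-1.2,0,-0.4,0],
])

```text
time: 17.05
position: [0.5743, 0.1999, 0.0967]
tool_rot: [-0.707, -0.0, 0.707, -0.0]
ft_force: [-0.4, -0.4, 0.4]
grip_width: 0.0492
```

```bash
python3 - <<'E'
from h import *
p,o=wrist(); save(p,'w14'); print(o['position'],o['ft_force'],o['grip_width'])
E
```

```text
[0.57432076 0.199895   0.09666184] [-0.4362917  -0.39852175  0.4173847 ] 0.04915191740230216
```

View pics/w14.png

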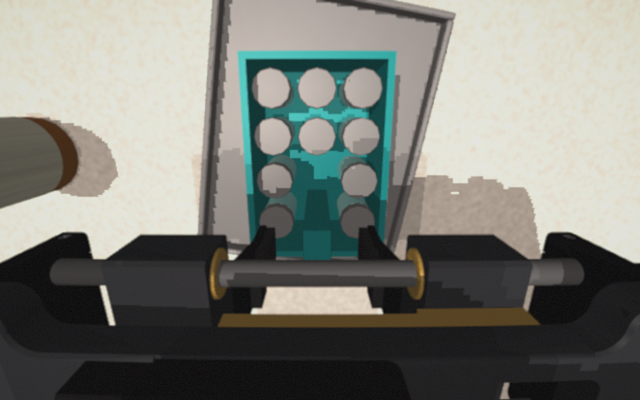

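The jaws have opened clear of the tab, and the bin sits inside the tray. Finish opening and rise.

move_arm([
  [-1,0,0,0,0],
  [-1,0,0,0,0],
  [-1,-8,0,0,0],
  [-1,-25,0,0,0],
  [-1,-50,0,0,0],
  [-1,-85,0,0,0],
  [-1,-120,0,0,0],
  [-1,-140,0,0,0],
])

```text
time: 17.77
position: [0.5759, 0.2002, 0.2414]
tool_rot: [0.709, 0.001, -0.705, -0.0]
ft_force: [0.3, 0.3, 0.1]
grip_width: 0.087
```

move_arm([
  [-1,0,0,30,0],
  [-1,0,0,60,0],
  [-1,0,0,60,0],
  [-1,0,0,60,0],
])

```text
time: 18.1
position: [0.5126, 0.2, 0.2376]
tool_rot: [-0.707, -0.0, 0.707, -0.0]
ft_force: [0.7, -0.2, 0.4]
grip_width: 0.0867
```

```bash
python3 - <<'E'
from h import *
p,o=wrist(); print(o['position'],o['ft_force'],o['grip_width'])
i=p['image'][:,:,::-1].copy()
T=.5748+.049
pts=[(T+a,.2+b,.065) for a,b in [(.06,.042),(.06,-.042),(-.06,-.042),(-.06,.042)]]
cv2.polylines(i,[np.round(proj(p,pts)).astype(int)],True,(0,0,255),1); cv2.imwrite('pics/w15.png',i)
q=robot.camera('side'); crop(q,(200,120,400,320),4,'side15')
E
```

```text
[0.51264956 0.19997127 0.23755071] [ 0.72664879 -0.15147574  0.44096122] 0.08672544310648014
```

View pics/w15.png

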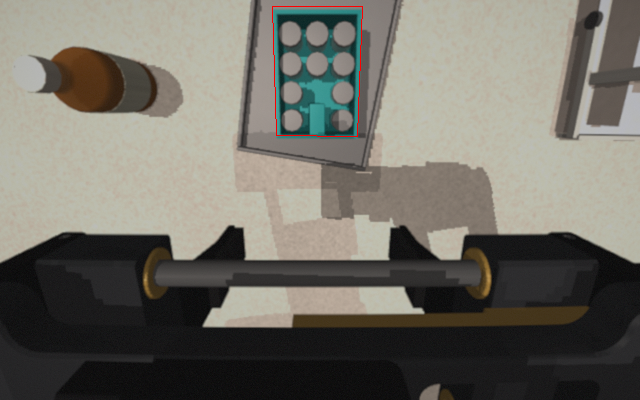

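View pics/side15.png

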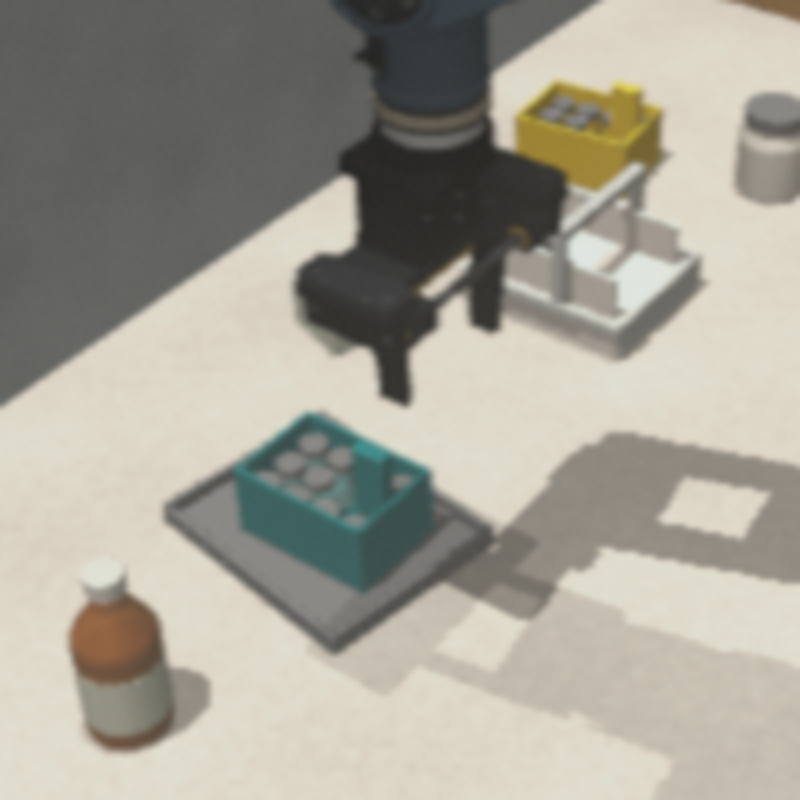

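The bin stands flat in the tray by eye, but the overlay is a bit larger than the bin. I'll zoom in before handing in.

```bash
python3 - <<'E'
from h import *
p,o=wrist(); print(o['position'],R.from_quat(o['tool_rot']).as_matrix().round(4).tolist())
i=p['image'][:,:,::-1].copy()
T=.5748+.049
pts=[(T+a,.2+b,.065) for a,b in [(.06,.042),(.06,-.042),(-.06,-.042),(-.06,.042)]]
print(proj(p,pts).round(1).tolist())
c=i[0:180,220:410]; cv2.imwrite('pics/w16.png',cv2.resize(c,None,fx=3.2,fy=3.2,interpolation=cv2.INTER_CUBIC))
q=robot.camera('side'); crop(q,(230,200,340,300),7,'side16')
E
```

```text
[0.51547048 0.19997907 0.23753427] [[0.0025, 0.0006, -1.0], [0.0004, -1.0, -0.0006], [-1.0, -0.0004, -0.0025]]
[[272.1, 9.8], [361.4, 9.8], [357.0, 138.7], [276.3, 138.7]]
```

View pics/w16.png

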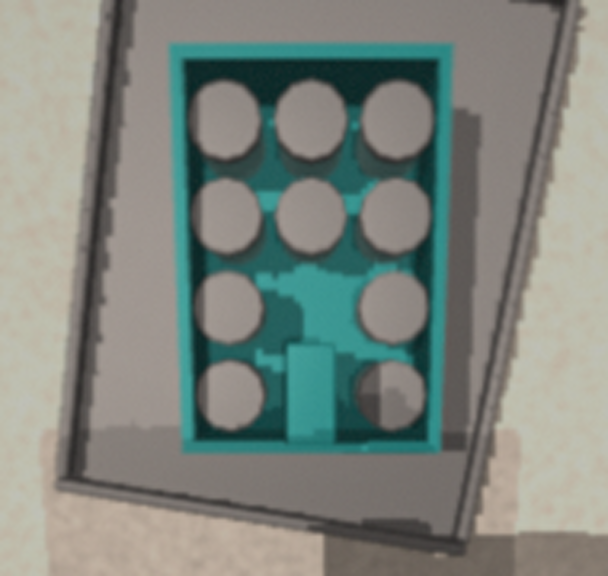

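View pics/side16.png

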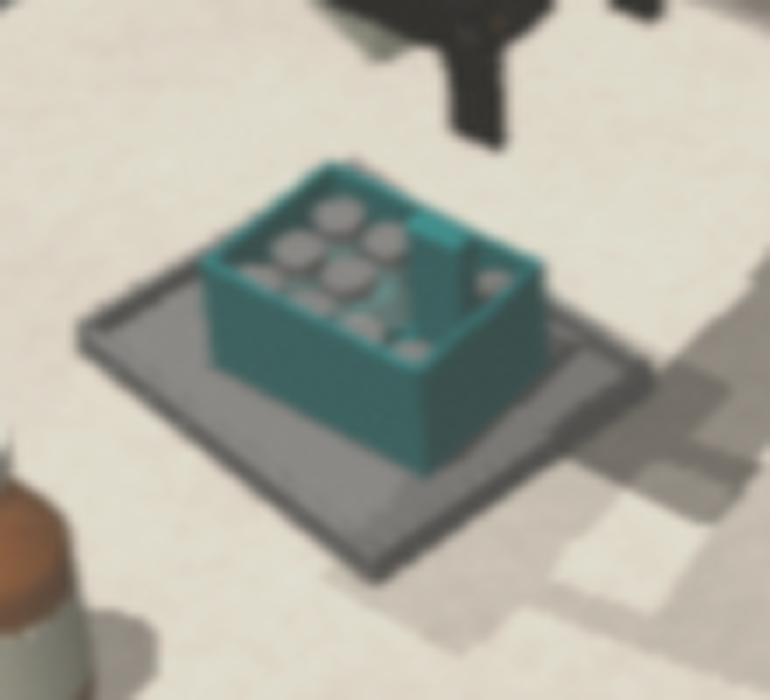

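With the arm settled, the rim widths are 88.5 and 81 px, against 89.3 and 80.7 predicted for a level bin on the tray floor. The bin is flat and well inside the tray, so I'll hand in.

```bash
python3 - <<'E'
from rig import robot
print(robot.hand_in())
E
```

```text
the job is handed in; nothing more can be done
None
```

The bin is out of its rack and standing flat and released in the grey tray. I handed the job in with the clock at about 18.5 s; `hand_in()` gives no verdict.

**What I did:**
- **Tip:** I gripped the front part of the tab lightly (6–8 N) so the bin could pivot in the pads, and tipped it front-up about its heel. I felt the bar at about 0.10 rad (so A ≈ 0), where the wrist force read about 8.5 N. I then backed off to about 0.086 rad.
- **Draw out:** I tightened the grip to 30 N and drew the bin about 120 mm along its own slope. Where I checked, the wrist carried only the bin's weight, about 2 N.
- **Set down:** In the tray I let the heel touch first, then lowered the front with a loose grip. The wrist read about 6 N when I pressed the front down. I then opened the jaws and backed away.

**Last checks:**
- The jaws are clear, and the wrist force is within its noise.
- The rim widths in the wrist picture match a level bin on the tray floor to within 1 px.
- The bin lies inside all four tray walls, about 7 mm from the tray's middle in x by arm position.
- The bottle and jar look untouched. The carton was mostly hidden behind the gripper in the last pictures, and I did not measure any of the three against its start position.

**Disagreements:**
- The two cameras' tray corners differed by up to 6 mm.
- The final rim overlay was 2–4 px off in position, which I put down to calibration and pose noise.
- Just after touching the bar, my first lowering barely changed the tilt (wrist forces of 5 N or less). I cured it by loosening the grip and easing forward about 1 mm.

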